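Slide the loaded slide carrier out over the warmer's front edge

TASK

The smears on the slide warmer are dry: push the carrier that holds the three glass slides (not the empty one) across the plate towards the robot until its 40 mm blank grip end, give or take half a centimetre, sticks out over the front edge, flat and square to that edge, so that it can be taken from below. Push only with the fingers and only on the metal frame: do not touch the glass, and do not lift or tip the carrier. Leave the empty carrier and everything else where they are.

Things in the scene. Friction and masses are not known exactly. Their poses are not given: they have to be found in the camera images.
- warmer: Slide warmer: low sheet-metal box fixed to the bench, with a flat dark plate on top, 220 mm (its x) by 420 mm (its y), the plate's top 60 mm above the bench. Origin: centre of the underside. Its -x side is the front, with the fascia and the edge over which the carrier is to stick out; it faces the robot, turned by up to 0.3 rad either way.
- front_edge (a point): Middle of the upper front edge of the warmer's plate (110 mm to -x of the warmer's origin, 60 mm up). Axes as the warmer's: x points back across the plate, away from the edge; y runs along the edge; z up. The edge is straight and 420 mm long.
- slide_carrier: Loaded carrier, loose on the plate: aluminium frame 128 (its x) by 86 (y) by 8 mm thick, 0.09 to 0.18 kg, three glass slides in its windows. Origin: centre of the underside. The 40 mm at the -x end, nearest the front edge, is a plain grip end 6 mm thick with 3 cross grooves. Rear end x = +64 mm: upright face 8 mm high on a bare bar 6 mm wide; side rails 6 mm. Starts up to 0.2 rad off square.
- grip_line (a point): Middle of the line where the carrier's grip end meets its thicker frame, on the upper side: 24 mm to -x of the carrier's origin and 40 mm behind its front end. This line should finish over the warmer's front edge. Axes as the carrier's.
- slides: The three glass slides with their dark smears and white frosted ends, fast in the loaded carrier: they fill it from x = -21 to +58 mm and y = -37 to +37 mm, their surface 1 mm below the frame's top. Not to be touched. The frame and axes are the carrier's.
- empty_carrier: An identical carrier with three open windows and no slides, loose on the plate beside the loaded one (either may be on the left, centres about 200 mm apart). It stays where it is. Origin: centre of the underside.
- oil_bottle: Small amber oil bottle, 24 mm across, 55 mm high, standing on the plate between the two carriers, towards the rear. Bystander. Origin: centre of the underside.
- mailer: White slide mailer, a closed flat box 78 x 28 x 14 mm, lying on the plate between the two carriers, towards the front. Bystander. Origin: centre of the underside.
- tube_rack: White tube rack with capped blood tubes, 66 x 210 mm, 90 mm high, on the bench to the right. Bystander. Origin: centre of the underside.
- stain_bottle: Amber stain bottle, 68 mm across, 150 mm high, on the bench to the left. Bystander. Origin: centre of the underside.
- staining_jar: Glass staining jar with white cap, 60 mm across, 95 mm high, on the bench to the right. Bystander. Origin: centre of the underside.
- slide_box: Grey slide storage box, 90 x 170 mm, 35 mm high, on the bench to the left. Bystander. Origin: centre of the underside.

How it is judged:
By the outcome, as a careful person would: the job done as asked, in the order asked, and still so for the second after the job is handed in, with the robot touching nothing.
It also fails if it takes over 32 s, if anything falls off the work surface, if the arm or the gripper's body presses on something with over 40 N, if the wrist force passes 120 N, or if a joint passes its speed limit or range.

ROBOT

A 6-joint arm with a two-finger parallel gripper is mounted at the origin on the work surface. World frame = base frame: x ahead of the robot, y to its left, z up, the work surface at z = 0. Lengths are in m, angles in rad, forces in N, time in s.
With the tool pointing down it reaches from about 0.225 to 0.725 m from the base axis. Payload 3.1 kg.
Tool frame: the origin (TCP) lies where the fingers leave the gripper's body, on its centre line; the fingertips stand 73 mm ahead of it and the grasp point (between the pads) lies 54 mm ahead of it; x points along the fingers, y is the direction in which the jaws open and shut, and the axes are right-handed (so a half turn about x gives the same grasp; the last joint's range is limited). The gripper opens to 85 mm and grips with 20 to 120 N. Pads are 22 mm wide; open, the fingers measure 114 mm over their backs; the gripper's body (76 mm by 85 mm) begins 54 mm behind the grasp point. The pads swing forward as they close: fully open they stand 13 mm farther back than shut.
Start: joints at [-1.358, 0.048, 0.099, 1.622, 0, 1.443], TCP at [0.175, -0.495, 0.304] pointing down, gripper open.
Joint ranges: [-2.91, 2.91], [-0.99, 1.94], [-1.21, 1.42], [-2.12, 2.29], [-1.49, 1.47], [-3.14, 3.14]. Speed limits (rad/s): [2.79, 2.79, 3.14, 3.14, 3.14, 3.14].

INTERFACE

Orientations are given as a 3x3 rotation matrix whose columns are the frame's x, y, z axes.
In Python, from rig import robot gives the robot as it stands.
- The arm moves only by the shell command python3 -m creep 'ROWS' [FORCE]. ROWS is JSON, a list of rows, each a list of 7 numbers: the shift along the tool's x, y, z in mm, then the turn, a rotation vector about the tool's x, y, z in degrees, then the opening, from -1 (shut) to 1 (fully open). In form: [[tx, ty, tz, wx, wy, wz, grip], ...]. A call has 1 to 20 rows; each row is the pose to reach, as a shift and turn from the pose commanded when the call began, along the tool's axes at that moment; what a row does not reach only later rows make up. A row lasts 1/10 s, in which the tool goes at most 50 mm and 8.59 degrees, less where a joint would pass 70% of its speed; a pose out of reach is approached as far as the arm can. A call with a gripper value outside its range is refused whole. The fingers move at their own pace and stop on an object; FORCE is the grip in N (left out, the last holds). Time passes only in rows, so rows that repeat a pose let the fingers close. It gives the time, the measured TCP pose, the force and the opening at its end, in the units of the state.
- robot.get_obs(): the state, without advancing time (a new reading comes with each control period).
- robot.grab_frame(name): name is "scene" or "top"; returns a dict with "img" (400x640x3 uint8, red, green, blue), "camera_matrix" (3x3 intrinsics, pixels), "xyz" and "orientation" of the camera in the world. Camera axes: x right, y down, z forward; pixel columns grow to the right and rows downward; lengths in m; the calibration is good to about 2 mm. A picture is of the moment at which its call begins. There is no depth.
- robot.hand_in(): hands the job in, once; it reports no verdict.
The state is a dict: "time": time; "q": joint angles; "joint_vel": joint speeds; "effort": joint torques, N m; "tool_pos": TCP position; "ee_rot": TCP orientation; "ft_force": force on the tool from outside, world axes, zero at the start; "ft_torque": the same for the moment, N m; "opening": finger opening in m.
Only numpy, scipy, OpenCV 4.12 (cv2) and the standard library are available. Lean on these libraries where they do the work, as an engineer would, in place of code of your own. Each camera call takes 0.05 s, during which the arm holds its last target. There are 200 camera calls.

## Working session

There is one attempt and no reset: what is moved stays moved. The work goes in short steps, Python scripts to look and compute and a shell command to move; the robot and the scene stay as the last step left them, time stands still between calls to the robot, and variables do not carry over. Pictures are saved under pics/ and viewed, on a budget of 10 in all, crops included, one or two more only if the job needs it, and the job is handed in when it is done.

```bash
mkdir -p pics; ls
python3 - <<'E'
from rig import robot
import cv2
for n in("top","scene"):
    f=robot.grab_frame(n); cv2.imwrite(f"pics/{n}0.png",f["img"][:,:,::-1]); print(n,f["camera_matrix"],f["xyz"],f["orientation"])
o=robot.get_obs(); print(o["time"],o["tool_pos"],o["ee_rot"],o["opening"])
E
```

```text
pics
top [[512.8121476    0.         326.11458407]
 [  0.         512.8121476  186.76328428]
 [  0.           0.           1.        ]] [0.34432251 0.01114461 1.4416363 ] [[-1.13022109e-02 -9.93443838e-01  1.13761157e-01]
 [-9.99935379e-01  1.13680778e-02 -6.97394212e-05]
 [-1.22396349e-03 -1.13754594e-01 -9.93508125e-01]]
scene [[388.1027696    0.         316.65331637]
 [  0.         388.1027696  200.47544552]
 [  0.           0.           1.        ]] [1.0385392  0.60779589 0.66606013] [[-0.75617725  0.38803098 -0.5269041 ]
 [ 0.65436557  0.4499941  -0.60770965]
 [ 0.00129357 -0.80432411 -0.59418941]]
0.1 [ 0.17538376 -0.49439964  0.30281461] [[-4.66254113e-04  3.34254804e-01 -9.42482630e-01]
 [ 2.11721597e-03 -9.42480290e-01 -3.34255022e-01]
 [-9.99997650e-01 -2.15128706e-03 -2.68254297e-04]] 0.08555890006378482
```

View pics/top0.png

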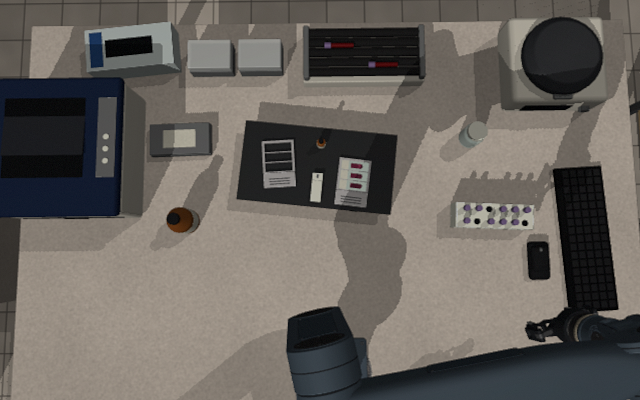

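View pics/scene0.png

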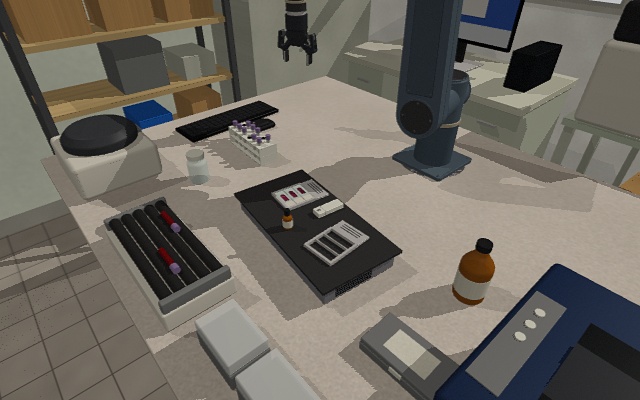

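The loaded carrier is the right-hand one in the top view, at about (352,182). The oil bottle is at (321,143), the mailer at (316,187) and the empty carrier at (279,163). I'll zoom in to get the corners.

Run:
```python
import cv2
i=cv2.imread("pics/top0.png")
cv2.imwrite("pics/crop1.png",cv2.resize(i[115:220,235:401],None,fx=4.8,fy=4.8,interpolation=cv2.INTER_CUBIC))
```

```text
(no output)
```

View pics/crop1.png

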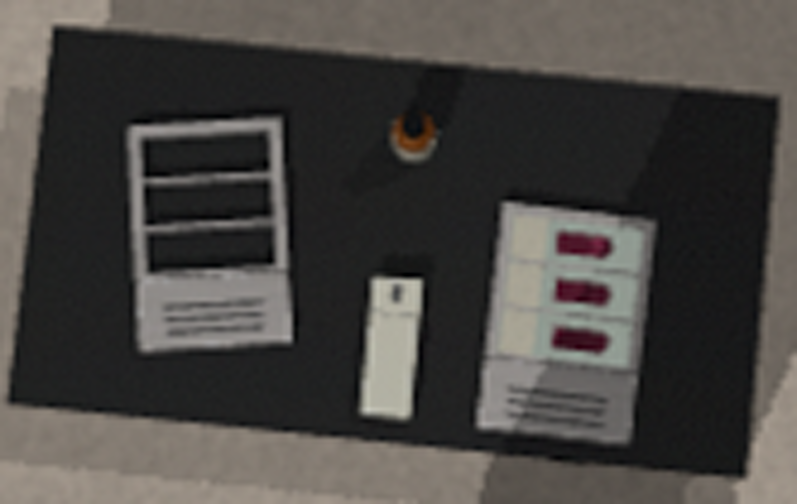

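```bash
cat > h.py <<'E'
import numpy as np, cv2
from scipy.optimize import least_squares
def proj(f,P):
    R=np.array(f["orientation"]); p=(np.atleast_2d(P)-f["xyz"])@R
    q=p@np.array(f["camera_matrix"]).T
    return q[:,:2]/q[:,2:]
def world(x,y,a,L):
    c,s=np.cos(a),np.sin(a); L=np.array(L,float)
    return np.c_[x+c*L[:,0]-s*L[:,1],y+s*L[:,0]+c*L[:,1],L[:,2]]
PL=[[.11,.21,.06],[.11,-.21,.06],[-.11,-.21,.06],[-.11,.21,.06]]      # BackL BackR FrontR FrontL
CA=[[.064,.043,.068],[.064,-.043,.068],[-.064,-.043,.066],[-.064,.043,.066]]
def fit(f,L,uv,x0=(.45,0,0)):
    r=least_squares(lambda p:(proj(f,world(*p,L))-uv).ravel(),x0)
    return r.x,r.fun.reshape(-1,2).round(1).tolist()
def report(w,c):
    R=lambda a:np.array([[np.cos(a),-np.sin(a)],[np.sin(a),np.cos(a)]])
    e=w[:2]+R(w[2])@[-.11,0]; g=c[:2]+R(c[2])@[-.024,0]; rear=c[:2]+R(c[2])@[.064,0]
    print("grip_line in edge frame mm",((g-e)@R(w[2])*1000).round(1),"ang off deg",round(np.degrees(c[2]-w[2]),2))
    print("rear mid world",rear.round(4),"carrier",c.round(4),"warmer",w.round(4))
E
python3 - <<'E'
from h import *
from rig import robot
f=robot.grab_frame("top")
o=lambda p:(np.array(p)+.5)/4.8-.5+[235,115]
w,r=fit(f,PL,o([(53,27),(778,97),(745,476),(9,403)]));print(r)
c,r=fit(f,CA,o([(502,200),(656,219),(632,443),(477,431)]));print(r)
report(w,c)
# scene check image with projected outlines
s=robot.grab_frame("scene");im=np.ascontiguousarray(s["img"][:,:,::-1]);k=4
x0,y0=225,160
im=cv2.resize(im[y0:y0+145,x0:x0+190],None,fx=k,fy=k,interpolation=cv2.INTER_CUBIC)
for p,L in((w,PL),(c,CA)):
    q=(proj(s,world(*p,L))-[x0,y0]+.5)*k-.5
    cv2.polylines(im,[q.astype(np.int32)],True,(0,255,0),1)
cv2.imwrite("pics/scene1.png",im)
st=robot.get_obs(); print(st["time"],st["tool_pos"],st["ee_rot"])
E
```

```text
[[-0.5, -0.5], [0.6, -0.4], [0.7, 0.4], [-0.8, 0.4]]
[[0.2, 0.6], [-0.4, -0.0], [-0.1, 0.2], [0.3, -0.7]]
grip_line in edge frame mm [  52.6 -100. ] ang off deg -0.55
rear mid world [ 0.5778 -0.0685] carrier [ 0.5143 -0.0609 -0.1196] warmer [ 0.5585  0.0351 -0.1101]
0.2 [ 0.17540241 -0.49453562  0.30315109] [[-2.98536991e-04  3.34267269e-01 -9.42478277e-01]
 [ 1.45226238e-03 -9.42477181e-01 -3.34267340e-01]
 [-9.99998901e-01 -1.46851691e-03 -2.04079478e-04]]
```

View pics/scene1.png

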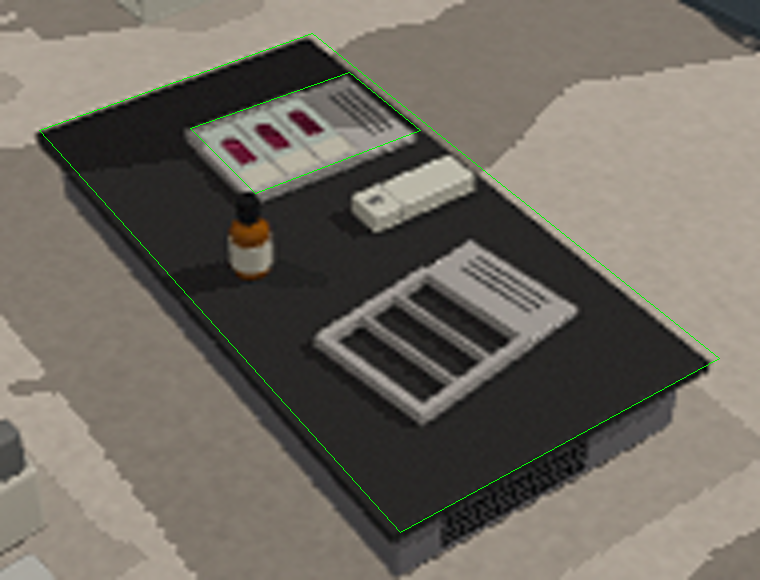

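The overlay matches to within about 2 mm (scene calibration). The loaded carrier is almost square already, at −0.5°, with its grip line 52.6 mm inside the edge. Next I'll move behind its rear face with the fingers half open and level with the edge.

```bash
python3 -m creep '[[0,-60,-130,7,0,0,0],[0,-120,-260,14,0,0,0],[0,-180,-390,21,0,0,0],[0,-253,-551,25.8,0,0,0],[0,-253,-551,25.8,0,0,0],[0,-253,-551,25.8,0,0,0],[0,-253,-551,25.8,0,0,0],[0,-253,-551,25.8,0,0,0],[0,-253,-551,25.8,0,0,0],[0,-253,-551,25.8,0,0,0],[0,-253,-551,25.8,0,0,0],[0,-253,-551,25.8,0,0,0],[0,-253,-551,25.8,0,0,0],[0,-253,-551,25.8,0,0,0],[40,-253,-551,25.8,0,0,0],[80,-253,-551,25.8,0,0,0],[110,-253,-551,25.8,0,0,0],[130,-253,-551,25.8,0,0,0],[130,-253,-551,25.8,0,0,0],[130,-253,-551,25.8,0,0,0]]'
python3 - <<'E'
from h import *
from rig import robot
s=robot.grab_frame("scene");im=np.ascontiguousarray(s["img"][:,:,::-1])
t=robot.grab_frame("top");im2=np.ascontiguousarray(t["img"][:,:,::-1])
a=cv2.resize(im[100:305,205:405],(540,554),interpolation=cv2.INTER_CUBIC)
cv2.imwrite("pics/s2.png",a)
st=robot.get_obs(); print(st["time"],st["tool_pos"],st["ee_rot"].round(4) if hasattr(st["ee_rot"],"round") else st["ee_rot"],st["ft_force"],st["opening"])
E
```

```text
time: 2.2
tool_pos: [0.6094, -0.0734, 0.1745]
ee_rot: [[-0.0, -0.111, -0.994], [-0.0, -0.994, 0.111], [-1.0, 0.0, 0.0]]
ft_force: [0.5, -0.3, 1.0]
opening: 0.0429
2.3 [ 0.61092268 -0.07320183  0.17643789] [[ 3.700e-03 -1.104e-01 -9.939e-01]
 [-1.000e-03 -9.939e-01  1.104e-01]
 [-1.000e+00  6.000e-04 -3.800e-03]] [0.6581236  0.8051798  0.41325305] 0.042713792096408944
```

View pics/s2.png

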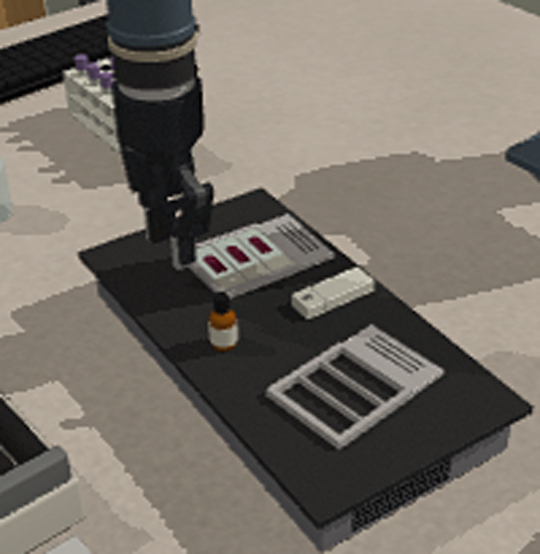

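Fingers are behind the rear face and clear of it, with the oil bottle untouched. Next: go down carefully and probe for the plate.

```bash
python3 -m creep '[[20,0,0,0,0,0,0],[34,0,0,0,0,0,0],[37,0,0,0,0,0,0],[37,0,0,0,0,0,0],[37,0,0,0,0,0,0]]' | grep -E 'pos|force'
python3 -m creep '[[1.5,0,0,0,0,0,0],[1.5,0,0,0,0,0,0]]'| grep -E 'pos|force'
python3 -m creep '[[1.5,0,0,0,0,0,0],[1.5,0,0,0,0,0,0]]'| grep -E 'pos|force'
```

```text
tool_pos: [0.6106, -0.0723, 0.1377]
ft_force: [-0.1, -1.3, -0.0]
tool_pos: [0.6105, -0.0722, 0.136]
ft_force: [-0.7, 0.0, -0.3]
tool_pos: [0.6102, -0.0722, 0.1338]
ft_force: [-0.4, 0.3, 0.0]
```

```bash
for i in 1; do python3 -m creep '[[1.5,0,0,0,0,0,0],[1.5,0,0,0,0,0,0]]'| grep -E 'pos|force'; done
python3 -m creep '[[1.5,0,0,0,0,0,0],[1.5,0,0,0,0,0,0]]'| grep -E 'pos|force'
python3 - <<'E'
from h import *
from rig import robot
s=robot.grab_frame("scene");im=np.ascontiguousarray(s["img"][:,:,::-1])
cv2.imwrite("pics/s3.png",cv2.resize(im[150:230,240:340],(750,600),interpolation=cv2.INTER_CUBIC))
E
```

```text
tool_pos: [0.61, -0.0722, 0.1321]
ft_force: [-0.5, -0.0, -0.7]
tool_pos: [0.6103, -0.0722, 0.1309]
ft_force: [-0.1, -0.1, 0.2]
```

View pics/s3.png

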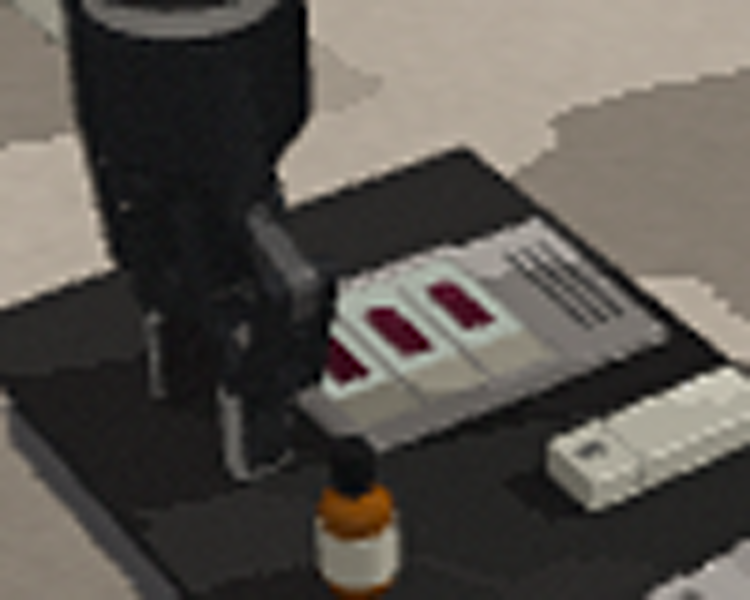

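The fingertips are just above the plate and well clear of the bottle. Still no contact, so I'll keep probing.

```bash
python3 -m creep '[[1.2,0,0,0,0,0,0],[1.2,0,0,0,0,0,0]]'| grep -E 'pos|force'
python3 -m creep '[[1.2,0,0,0,0,0,0],[1.2,0,0,0,0,0,0]]'| grep -E 'pos|force'
```

```text
tool_pos: [0.6102, -0.0722, 0.1308]
ft_force: [-0.9, -0.2, 5.0]
tool_pos: [0.6102, -0.0722, 0.1308]
ft_force: [-3.9, 1.2, 9.2]
```

```bash
python3 -m creep '[[1.2,0,0,0,0,0,0],[1.2,0,0,0,0,0,0]]'| grep -E 'pos|force'
```

```text
tool_pos: [0.6102, -0.0722, 0.1308]
ft_force: [-5.6, 1.8, 12.9]
```

The plate is at TCP z = 0.131. I'll raise the tips about 2.5 mm off it and make a partial push.

```bash
python3 -m creep '[[-6,0,0,0,0,0,0],[-6,0,0,0,0,0,0],[-6,0,5,0,0,0,0],[-6,0,10,0,0,0,0],[-6,0,14,0,0,0,0],[-6,0,16,0,0,0,0],[-6,0,18,0,0,0,0],[-6,0,20,0,0,0,0],[-6,0,22,0,0,0,0],[-6,0,24,0,0,0,0],[-6,0,26,0,0,0,0],[-6,0,28,0,0,0,0],[-6,0,30,0,0,0,0],[-6,0,32,0,0,0,0],[-6,0,34,0,0,0,0],[-6,0,36,0,0,0,0],[-6,0,38,0,0,0,0],[-6,0,40,0,0,0,0],[-6,0,40,0,0,0,0],[-6,0,40,0,0,0,0]]'
python3 - <<'E'
from h import *
from rig import robot
s=robot.grab_frame("scene");im=np.ascontiguousarray(s["img"][:,:,::-1])
t=robot.grab_frame("top");im2=np.ascontiguousarray(t["img"][:,:,::-1])
cv2.imwrite("pics/t4.png",im2)
a=cv2.resize(im[150:230,240:345],(525,400),interpolation=cv2.INTER_CUBIC)
b=cv2.resize(im2[145:225,315:365],(250,400),interpolation=cv2.INTER_CUBIC)
cv2.imwrite("pics/s4.png",np.hstack([a,b]))
E
```

```text
time: 6.25
tool_pos: [0.5701, -0.0678, 0.1333]
ee_rot: [[-0.001, -0.109, -0.994], [0.0, -0.994, 0.109], [-1.0, -0.0, 0.001]]
ft_force: [0.1, -0.5, -0.7]
opening: 0.0428
```

View pics/s4.png

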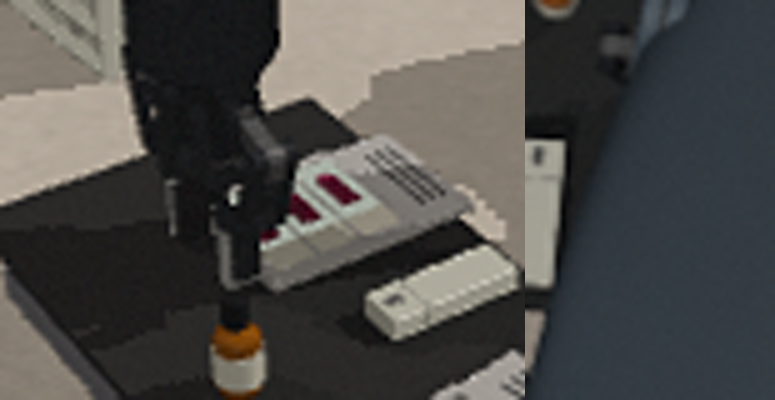

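The fingers are on the rear bar only and the carrier is sliding flat. I'll push a bit short of the target, then clear the arm for a top view measurement.

```bash
python3 -m creep '[[0,0,2,0,0,0,0],[0,0,4,0,0,0,0],[0,0,6,0,0,0,0],[0,0,8,0,0,0,0],[0,0,10,0,0,0,0],[0,0,12,0,0,0,0],[0,0,14,0,0,0,0],[0,0,16,0,0,0,0],[0,0,18,0,0,0,0],[0,0,20,0,0,0,0],[0,0,22,0,0,0,0],[0,0,24,0,0,0,0],[0,0,26,0,0,0,0],[0,0,28,0,0,0,0],[0,0,30,0,0,0,0],[0,0,30,0,0,0,0],[0,0,30,0,0,0,0]]'
python3 -m creep '[[0,0,-5,0,0,0,0],[0,0,-20,0,0,0,0],[-20,0,-30,0,0,0,0],[-70,0,-30,0,0,0,0],[-120,0,-30,0,0,0,0],[-120,40,-30,0,0,0,0],[-120,90,-30,0,0,0,0],[-120,140,-30,0,0,0,0],[-120,190,-30,0,0,0,0],[-120,240,-30,0,0,0,0],[-120,240,-30,0,0,0,0],[-120,240,-30,0,0,0,0],[-120,240,-30,0,0,0,0]]'
python3 - <<'E'
from h import *
from rig import robot
t=robot.grab_frame("top");im2=np.ascontiguousarray(t["img"][:,:,::-1])
cv2.imwrite("pics/t5.png",im2)
cv2.imwrite("pics/c5.png",cv2.resize(im2[125:225,235:401],None,fx=4.8,fy=4.8,interpolation=cv2.INTER_CUBIC))
E
```

```text
time: 8.05
tool_pos: [0.5402, -0.0645, 0.1332]
ee_rot: [[-0.001, -0.109, -0.994], [0.0, -0.994, 0.109], [-1.0, -0.0, 0.001]]
ft_force: [-0.6, -0.4, 1.1]
opening: 0.0429
time: 9.35
tool_pos: [0.5445, -0.3056, 0.2532]
ee_rot: [[-0.0, -0.109, -0.994], [0.001, -0.994, 0.109], [-1.0, -0.001, 0.0]]
ft_force: [-0.1, 0.3, -0.1]
opening: 0.0427
```

View pics/c5.png

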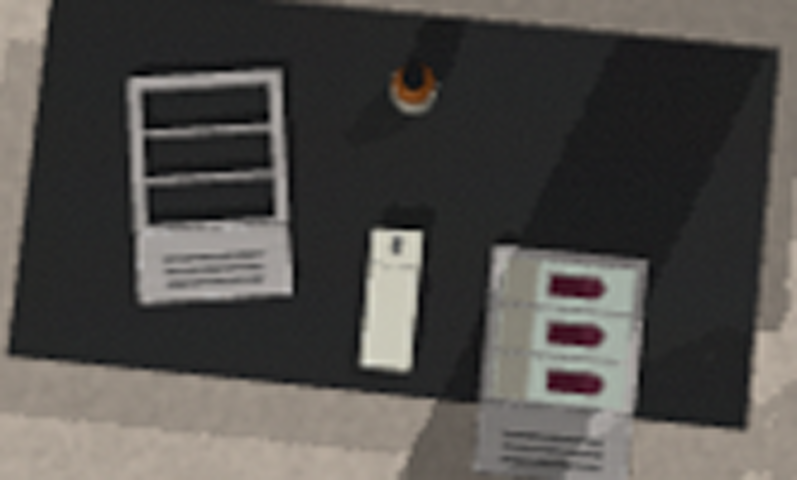

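The grip line now looks to be over the edge (crop (485,402) to (633,416)). I'll zoom in to measure it exactly.

Run:
```python
import cv2
i=cv2.imread("pics/t5.png")
cv2.imwrite("pics/c6.png",cv2.resize(i[170:230,325:395],None,fx=10,fy=10,interpolation=cv2.INTER_CUBIC))
```

```text
(no output)
```

View pics/c6.png

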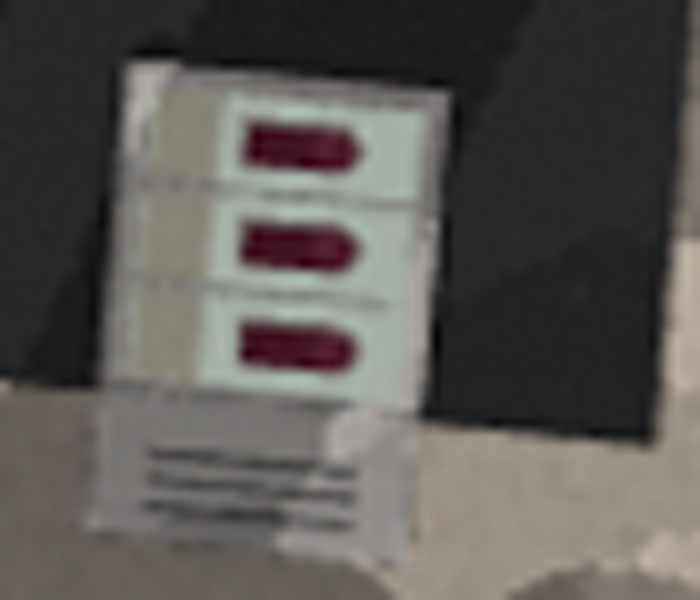

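Run:
```python
from h import *
from rig import robot
f=robot.grab_frame("top")
o=lambda p:(np.array(p)+.5)/4.8-.5+[235,115]
w,_=fit(f,PL,o([(53,27),(778,97),(745,476),(9,403)]))
c,r=fit(f,CA,(np.array([(125,60),(455,92),(402,562),(88,530)])+.5)/10-.5+[325,170]);print(r)
report(w,c)
# fully-local: edges by ray-plane
def ray(uv,z):
    d=np.array(f["orientation"])@np.linalg.solve(f["camera_matrix"],[*uv,1]);return f["xyz"]+d*(z-f["xyz"][2])/d[2]
q=lambda p:(np.array(p)+.5)/10-.5+[325,170]
E=[ray(q(p),.06) for p in((20,384),(435,421),(650,442))]+[ray(o(p),.06) for p in((9,403),(745,476))]
E=np.array(E); k=np.polyfit(E[:,1],E[:,0],1); print("edge ang",np.degrees(np.arctan(-k[0]))*-1)
for n,p,z in(("BL",(88,530),.066),("BR",(402,562),.066),("gripL",(103,388),.068),("gripR",(418,412),.068),("TL",(125,60),.068),("TR",(455,92),.068)):
    P=ray(q(p),z); print(n,((P[0]-np.polyval(k,P[1]))/np.hypot(1,k[0])*1000).round(1))
```

```text
[[0.7, -0.1], [-0.6, -0.2], [0.3, 0.1], [-0.3, 0.1]]
grip_line in edge frame mm [   1.8 -101.2] ang off deg -0.07
rear mid world [ 0.5273 -0.0634] carrier [ 0.4636 -0.0563 -0.1112] warmer [ 0.5585  0.0351 -0.1101]
edge ang 6.307972550867725
BL -38.6
BR -38.8
gripL -0.4
gripR 1.5
TL 88.6
TR 88.7
```

The grip line is within about 1–2 mm of the edge and square to within about 0.1°, so it needs no nudge. The bystanders' positions in the before and after crops match, and the gripper is clear. Handing in.

```bash
python3 -c "
from rig import robot
o=robot.get_obs();print(o['time'],o['ft_force']);print(robot.hand_in())"
```

```text
9.45 [-0.261433    0.01259311 -0.05414386]
the job is handed in; nothing more can be done
None
```

The loaded carrier now sticks out about 39 mm over the front edge, flat and square to it, and I handed the job in at about 9.5 s.

I pushed it about 50 mm with the two half-open fingers held against the metal rear bar, tips about 2.5 mm above the plate. Then I backed the arm off until it was clear of everything.

**Position:** in the last top view, the two front corners measured 38.6 and 38.8 mm out. The outline fit put the grip line 1.8 mm inside the edge, so the measurements differ by about 1 mm. They are all within the ±5 mm allowed, so I made no further push.

**Squareness:** the fit gave about 0.1° off square. The two visible ends of the grip line, read by eye, gave −0.4 and +1.5 mm, which would mean about 1.3°. I trusted the fit and the corners, because the grip-line ends are harder to see.

**Everything else:** the empty carrier, mailer and oil bottle appear at the same pixels before and after. I did not re-measure the items on the bench, but the arm never came near them. The highest wrist force I read was about 14 N, from gently pressing the fingertips on the plate to find its height.

The scene camera's view was off by about 2 mm when I checked my first fit against it, so the final figures come from the top camera only.

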